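# Set the picture dial of a busy board to the star and press the test button

## Task

Check this busy board: with the fingertips, gently push the red tab of the blue picture dial round until it has clicked into its place pointing at the yellow star; then press the orange test button all the way down and let go of it, and finish clear of everything. Only push: do not pinch the tab, do not press the button before the dial is on the star, and leave the pegs, cogs, screwdriver, glue and jar where they stand.

Things in the scene. Friction and masses are not known exactly. Their poses are not given: they have to be found in the camera images.
- board: white board, 320 x 320 x 15 mm, fixed to the table. Origin: centre of its underside. A blue dial turns at its centre; five labels lie on the board's +x half, centred 125 mm from the dial's axis, at -1.396, -0.698, 0, 0.698 and 1.396 rad (40 degree steps) from the board's x axis (counter-clockwise positive from above).
- dial (a joint): angle of the dial in rad, growing counter-clockwise seen from above; 0 when the tab points along the board's x axis, stops at +-1.5. A click spring holds it at -1.396, -0.698, 0, 0.698 and 1.396 (towards the labels): within 0.25 rad of one it is drawn in by itself and rests there to 0.03. Pushing the tab from place to place takes 0.5 to 3 N. It starts at 0 (green cross).
- dial_axis (a point): point on the dial's axis of rotation (vertical), at the disc's top face, height 43 mm. The dial is a blue disc, radius 70 mm, with a steel hub of radius 14 mm up to height 49 mm.
- tab_top (a point): centre of the top of the dial's red tab, height 83 mm. The tab stands upright on the disc's rim: 40 mm long radially (55 to 95 mm from the axis, so this point is at 75 mm), 12 mm thick along the direction of turning, from height 37 mm up to 83 mm. Its two flat sides are the ones to push.
- pointer (a point): imaginary point 125 mm from the dial's axis in the direction in which the tab points; over a label's centre when the dial points exactly at it.
- star: the target label: flat yellow eight-pointed star, 48 mm across, 3 mm thick, on the board. Origin: centre of its underside. In any of the four outer places.
- circle: flat red round label, 42 mm across, in another of these four.
- square: flat blue square label, 38 mm, in another of these four.
- diamond: flat purple diamond (square on its corner) label, 42 mm across, in another of these four.
- cross: flat green cross label, 42 mm across, always in the middle place (0 rad).
- test_button (a joint): travel of the orange test button in m: 0 up, 0.006 fully down. It springs back; fully down takes 5 N.
- test_button_top (a point): centre of the top of the round orange button, 36 mm across, 22 mm above the table when up, on a small grey housing fixed to the table beside the board; it is pressed straight down.
- peg_red: loose red wooden pawn, 24 mm across, 44 mm high, standing on the board's corner on the robot's left. Origin: centre of underside. Leave alone.
- peg_green: the same in green, on the board's corner on the robot's right. Leave alone.
- gear_cyan: loose cyan toothed wheel, 108 mm across, 8 mm thick, lying flat. Leave alone.
- gear_orange: loose orange toothed wheel, 82 mm across, 8 mm thick, lying flat. Leave alone.
- screwdriver: loose screwdriver lying on the table. Leave alone.
- glue: loose white glue bottle, 44 mm across, 110 mm high. Leave alone.
- bead_jar: loose jar, 70 mm across, 80 mm high. Leave alone.

How it is judged:
By the outcome, as a careful person would: the job done as asked, in the order asked, and still so for the second after the job is handed in, with the robot touching nothing.
It also fails if it takes over 64 s, if anything falls off the work surface, if the arm or the gripper's body presses on something with over 40 N, if the wrist force passes 120 N, or if a joint passes its speed limit or range.

## Robot

A 6-joint arm with a two-finger parallel gripper is mounted at the origin on the work surface. World frame = base frame: x ahead of the robot, y to its left, z up, the work surface at z = 0. Lengths are in m, angles in rad, forces in N, time in s.
With the tool pointing down it reaches from about 0.375 to 0.9 m from the base axis. Payload 3.1 kg.
Tool frame: the origin (TCP) lies midway between the tips of the shut fingers; the grasp point (between the pads) lies robot.grip_depth behind it (robot.grip_depth is the distance from the TCP to the grasp point, in m); z points along the fingers, y is the line along which they close (so a half turn about z gives the same grasp; the last joint's range is limited). The gripper opens to 87 mm and grips with 3 to 60 N. Pads are 19 mm wide; open, the fingers measure 117 mm over their backs; the gripper's body (75 mm by 190 mm) begins 51 mm behind the grasp point.
Start: joints at [-1.377, 0.527, 1.433, -0, 1.181, -0.178], TCP at [0.227, -0.582, 0.223] pointing down, gripper open.
Joint ranges: [-3.08, 3.08], [-0.75, 2.2], [0.22, 2.44], [-1.43, 4.57], [0, 2.65], [-2.85, 2.85]. Speed limits (rad/s): [2.79, 2.79, 3.14, 3.14, 3.14, 3.14].

## Interface

Orientations are given as a unit quaternion [x, y, z, w].
In Python, from rig import robot, viewer, status, job gives the robot as it stands (robot), with the cameras (viewer), the readings (status) and the job (job).
- The arm moves only by the tool drive_effector, called after "Emit:" in YAML: its name, and indented under it one key for each argument. Schema: {"type":"object","properties":{"motion":{"type":"array","items":{"type":"object","properties":{"xyz":{"type":"array","items":{"type":"number"},"minItems":3,"maxItems":3},"twist":{"type":"number"}},"additionalProperties":false},"minItems":1,"maxItems":20},"aperture":{"type":"number"},"grip_n":{"type":"number"},"only":{"type":"string"},"quiet":{"type":"boolean"},"lines":{"type":"string"}},"required":["motion"],"additionalProperties":false}. motion is a list of rows, 1 to 20 of them, each an object with the fields xyz (a list: dx, dy, dz in m), twist (a turn about the tool's z in rad); a field left out counts as zero; each row shifts and turns the commanded pose from where the row before left it, along the tool's axes as they then stand; what a row does not reach is not made up. A row lasts 1/12 s, in which the tool goes at most 0.0417 m and 0.125 rad, less where a joint would pass 70% of its speed; a pose out of reach is approached as far as the arm can. aperture is the finger opening in m, set as the call begins (left out keeps the last). The fingers move at their own pace and stop on an object; grip_n is the grip in N (left out, the last holds). Time passes only in rows, so rows that do not move let the fingers close. The tool returns the time, the measured TCP pose, the force, the opening and the grip force at its end. only (a regular expression) keeps the lines of the reply that match it, lines (a string "A,B") keeps lines A to B, and quiet returns only ok. Input that does not fit is refused with a message, and nothing moves.
- status.get_obs(): the state, without advancing time (a new reading comes with each control period).
- viewer.camera(name): name is "scene" or "top" or "wrist"; returns a dict with "img" (400x640x3 uint8, red, green, blue), "fx", "fy", "cx", "cy" (pixels), "k1" (the pictures are not rectified: a ray, as slopes to the right and down, at radius r is drawn at 1 + k1 r^2 times it, then the intrinsics apply), "xyz" and "attitude" of the camera in the world. Camera axes: x right, y down, z forward; pixel columns grow to the right and rows downward; lengths in m; the calibration is good to about 2 mm. A picture is of the moment at which its call begins. There is no depth.
- job.hand_in(): hands the job in; it is judged then, once.
The state is a dict: "time": time; "q": joint angles; "joint_velocities": joint speeds; "joint_torque": joint torques, N m; "position": TCP position; "tool_rot": TCP orientation; "ft_force": force on the tool from outside, world axes, zero at the start; "moment": the same for the moment, N m; "grip_width": finger opening in m; "grip_force": force on a finger pad.
Only numpy, scipy, OpenCV 4.12 (cv2) and the standard library are available. Lean on these libraries where they do the work, as an engineer would, in place of code of your own. Each camera call takes 0.05 s, during which the arm holds its last target. There are 200 camera calls.

## Working session

There is one attempt and no reset: what is moved stays moved. The work goes in short steps, Python scripts to look and compute and a tool call to move; the robot and the scene stay as the last step left them, time stands still between calls to the robot, and variables do not carry over. Pictures are saved under pics/ and viewed, at most 10 in all, crops included, and the job is handed in when it is done.

```bash
ls; mkdir -p pics; python3 - <<'E'
from rig import robot, viewer, status, job
import cv2
o=status.get_obs();print(o['time'],o['position'],o['tool_rot'],o['grip_width'],robot.grip_depth)
for n in('top','scene'):
    c=viewer.camera(n);cv2.imwrite(f'pics/{n}1.png',c['img'][:,:,::-1]);print(n,{k:v for k,v in c.items() if k!='img'})
E
```

```text
pics
rig.py
0.0 [ 0.22696146 -0.58156774  0.22158428] [ 9.82766014e-01  1.84850862e-01 -1.65440131e-05 -1.05881763e-03] 0.08705193347025245 0.0187
top {'fx': 385.006924039981, 'fy': 385.006924039981, 'cx': 322.12942897027716, 'cy': 202.9222654556922, 'k1': -0.04005572354118419, 'xyz': array([0.25396107, 0.00675103, 1.35888383]), 'attitude': array([-0.67803897,  0.72574596, -0.08696382,  0.07741607])}
scene {'fx': 417.2686054744658, 'fy': 417.2686054744658, 'cx': 316.1786477397477, 'cy': 204.0311690501484, 'k1': -0.11219664215445332, 'xyz': array([ 1.15527854, -0.73962683,  0.89404094]), 'attitude': array([ 0.85375931,  0.30842616, -0.13652703, -0.39664684])}
```

View pics/top1.png

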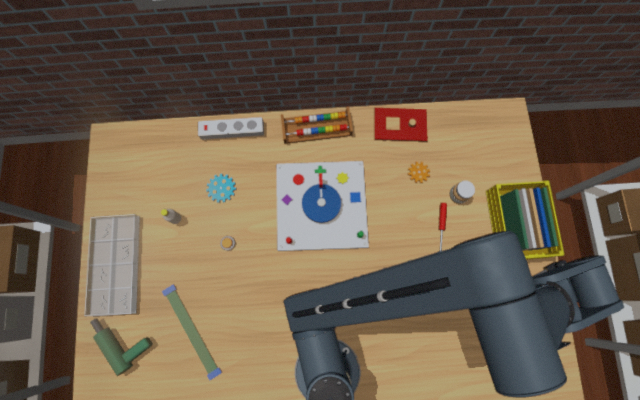

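View pics/scene1.png

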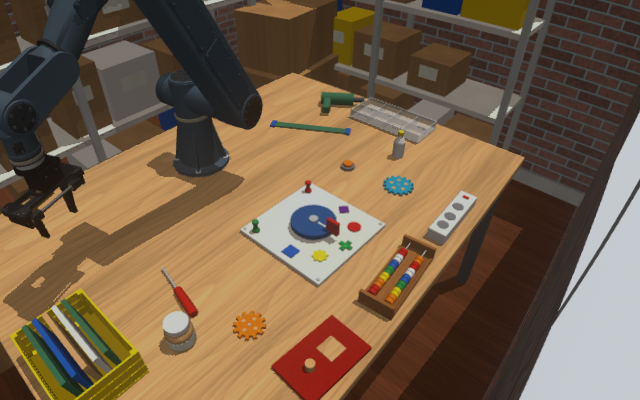

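The top view shows the dial at (321,203), its tab pointing at the green cross (320,170), and the star at (343,178), which is the −0.698 place. The orange button is at (228,243), with the red peg at (290,240) and the green peg at (361,234).

```bash
cat > h.py <<'E'
import numpy as np, cv2
from scipy.spatial.transform import Rotation as R
from rig import robot, viewer, status, job
def ray(c,uv):
    K=np.array([[c['fx'],0,c['cx']],[0,c['fy'],c['cy']],[0,0,1]])
    p=cv2.undistortPoints(np.array([[uv]],float),K,np.array([c['k1'],0,0,0.]))[0,0]
    return R.from_quat(c['attitude']).apply([p[0],p[1],1])
def on_plane(c,uv,z):
    d=ray(c,uv); return c['xyz']+d*(z-c['xyz'][2])/d[2]
def blobs(c,lo,hi,box,amin=8):
    x0,y0,x1,y1=box
    h=cv2.cvtColor(c['img'],cv2.COLOR_RGB2HSV)
    m=cv2.inRange(h,np.array(lo),np.array(hi)); k=np.zeros_like(m); k[y0:y1,x0:x1]=m[y0:y1,x0:x1]
    n,l,s,ce=cv2.connectedComponentsWithStats(k)
    return [(int(s[i,4]),ce[i],s[i,:4]) for i in range(1,n) if s[i,4]>=amin]
C=dict(red=((0,150,80),(6,255,255)),yellow=((24,150,120),(34,255,255)),orange=((8,190,140),(18,255,255)),
 green=((45,120,60),(80,255,255)),blue=((100,120,50),(118,255,255)),purple=((130,80,50),(160,255,255)))
E
python3 - <<'E'
from h import *
np.set_printoptions(precision=4,suppress=True)
for n,box,bb in(('top',(275,160,370,252),(215,232,242,255)),('scene',(240,178,386,284),(335,155,360,172))):
    c=viewer.camera(n)
    for k,(lo,hi) in C.items():
        z={'blue':.043}.get(k,.018)
        B=blobs(c,lo,hi,bb if k=='orange' else box,15)
        for a,ce,s in B: print(n,k,a,ce,s,on_plane(c,ce,.022 if k=='orange' else z)[:2], on_plane(c,ce,.083)[:2] if k=='red' else '')
    cv2.imwrite(f'pics/{n}_crop.png',cv2.resize(c['img'][box[1]:box[3],box[0]:box[2],::-1],None,fx=5,fy=5,interpolation=cv2.INTER_CUBIC))
E
```

```text
top red 70 [297.9286 179.    ] [293 175  10   9] [0.6664 0.0591] [0.6464 0.0565]
top red 23 [320.3913 178.3913] [319 174   3  11] [ 0.6632 -0.0225] [ 0.6434 -0.0211]
top red 19 [288.6842 239.9474] [287 238   5   5] [0.4463 0.1034] [0.437  0.0987]
top yellow 65 [342.1385 177.5692] [338 173   9  10] [ 0.6611 -0.1017] 
top green 31 [319.6129 169.9355] [315 166  10   7] [ 0.6956 -0.0218] 
top green 23 [360. 234.] [358 232   5   5] [ 0.4503 -0.1477] 
top blue 1008 [321.0208 203.4712] [302 185  39  37] [ 0.5637 -0.018 ] 
top blue 81 [355. 197.] [351 193   9   9] [ 0.5791 -0.1392] 
top purple 52 [286.3462 199.0577] [282 195  10   9] [0.5942 0.1046] 
scene red 43 [307.6512 186.5814] [305 181   6  12] [0.429  0.1142] [0.4829 0.0508]
scene red 144 [332.4722 225.7639] [327 218  12  17] [0.6125 0.015 ] [ 0.6528 -0.041 ]
scene red 87 [353.6782 226.4828] [348 223  13   8] [0.6641 0.0543] [ 0.7006 -0.0046]
scene yellow 114 [319.4912 255.4211] [312 250  16  12] [ 0.6593 -0.1055] 
scene yellow 35 [383.2286 275.5429] [380 271   6   9] [ 0.839  -0.0519] 
scene orange 37 [347.6486 162.5946] [344 160   8   6] [0.4517 0.3138] 
scene green 20 [254.5 221.5] [252 220   6   4] [ 0.4168 -0.1252] 
scene green 17 [255.6471 229.9412] [253 228   6   5] [ 0.4464 -0.1492] 
scene green 62 [345.0161 245.1613] [339 241  13   9] [ 0.6908 -0.0265] 
scene blue 830 [310.0145 219.9831] [291 206  44  30] [ 0.5607 -0.0301] 
scene blue 119 [290.2437 250.7059] [282 245  17  13] [ 0.6    -0.1623] 
scene purple 53 [343.3019 208.9245] [339 206  10   7] [0.5911 0.0994]
```

View pics/top_crop.png

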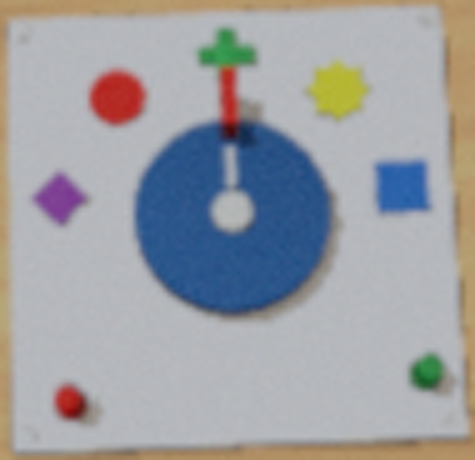

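Emit:
drive_effector:
  motion:
    - {"twist": 0.124}
    - {"twist": 0.124}
    - {"twist": 0.124}
  aperture: 0
  grip_n: 10

```text
time: 0.45
position: [0.227, -0.5821, 0.2223]
tool_rot: [1.0, -0.003, -0.0, -0.0]
ft_force: [-0.2, 0.6, -0.7]
grip_width: 0.0744
grip_force: 0.0
```

Emit:
drive_effector:
  motion:
    - {"xyz": [0.01,-0.015,0]}
    - {"xyz": [0.021,-0.031,0]}
    - {"xyz": [0.021,-0.031,0]}
    - {"xyz": [0.021,-0.031,0]}
    - {"xyz": [0.021,-0.031,0]}
    - {"xyz": [0.021,-0.031,0]}
    - {"xyz": [0.021,-0.031,0]}
    - {"xyz": [0.021,-0.031,0]}
    - {"xyz": [0.021,-0.031,0]}
    - {"xyz": [0.021,-0.031,0]}
    - {"xyz": [0.021,-0.031,0]}
    - {"xyz": [0.021,-0.031,0]}
    - {"xyz": [0.021,-0.031,0]}
    - {"xyz": [0.021,-0.031,0]}
    - {"xyz": [0.021,-0.031,0]}
    - {"xyz": [0.021,-0.031,0]}
    - {"xyz": [0.021,-0.031,0]}
    - {"xyz": [0.021,-0.031,0]}
    - {"xyz": [0.021,-0.031,0]}
    - {"xyz": [0.021,-0.031,0]}

```text
time: 2.12
position: [0.6368, 0.0235, 0.2223]
tool_rot: [1.0, 0.0, -0.0, 0.0]
ft_force: [0.2, -0.4, -0.4]
grip_width: 0.0004
grip_force: 0.0
```

Emit:
drive_effector:
  motion:
    - {"xyz": [0.01,-0.015,0]}
    - {}
    - {}

```text
time: 2.37
position: [0.646, 0.0376, 0.2219]
tool_rot: [1.0, 0.001, -0.001, 0.0]
ft_force: [-0.9, -1.1, -0.1]
grip_width: 0.0002
grip_force: 0.0
```

```bash
python3 - <<'E'
from h import *
np.set_printoptions(precision=4,suppress=True)
c=viewer.camera('top')
h=cv2.cvtColor(c['img'],cv2.COLOR_RGB2HSV); print(h[238:249,222:235].tolist()[5])
lo,hi=(5,150,100),(20,255,255)
for a,ce,s in blobs(c,lo,hi,(215,232,242,255),10): print(a,ce,s,on_plane(c,ce,.022))
s=viewer.camera('scene')
p=on_plane(s,(347.65,162.6),.022); print('scene btn',p)
w=viewer.camera('wrist'); cv2.imwrite('pics/w1.png',w['img'][:,:,::-1])
P=np.array([on_plane(c,u,.018)[:2] for u in [(286.35,199.06),(297.93,179),(342.14,177.57),(355,197)]])
Q=np.array([on_plane(s,u,.018)[:2] for u in [(343.3,208.92),(353.68,226.48),(319.49,255.42),(290.24,250.7)]])
a=np.radians([80,40,-40,-80]); M=.125*np.c_[np.cos(a),np.sin(a)]
for X in(P,Q,(P+Q)/2):
    r,_=R.align_vectors(np.c_[X-X.mean(0),0*a],np.c_[M-M.mean(0),0*a]); y=r.as_rotvec()[2]
    Rm=r.as_matrix()[:2,:2]; t=X.mean(0)-Rm@M.mean(0); print(y,t,np.linalg.norm(X-(M@Rm.T+t),axis=1))
E
```

```text
[[102, 14, 89], [100, 10, 80], [30, 4, 67], [174, 15, 83], [98, 11, 89], [98, 24, 115], [104, 28, 120], [105, 30, 120], [101, 30, 121], [103, 26, 119], [106, 32, 121], [102, 32, 120], [101, 34, 120]]
scene btn [0.4517 0.3138 0.022 ]
-0.03533542741732109 [ 0.568  -0.0179] [0.0003 0.0002 0.0002 0.0003]
-0.03095652555015148 [ 0.5658 -0.0224] [0.0005 0.0006 0.0003 0.0009]
-0.0331522589538785 [ 0.5669 -0.0202] [0.0001 0.0003 0.0002 0.0003]
```

View pics/w1.png

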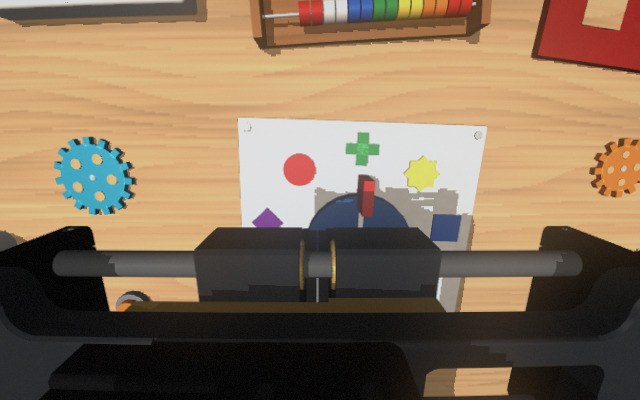

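The wrist view shows the shut fingers to the left of the red tab (367,197). The path down over the board is clear. The label fit (under 1 mm residual) puts the axis at (0.567,−0.020) and the board yaw at −0.033.

Emit:
drive_effector:
  motion:
    - {"xyz": [0,0,0.015],"twist": 0.033}
    - {"xyz": [0,0,0.03]}
    - {"xyz": [0,0,0.03]}
    - {"xyz": [0,0,0.03]}
    - {"xyz": [0,0,0.025]}
    - {"xyz": [0,0,0.015]}
    - {"xyz": [0,0,0.01]}
    - {"xyz": [0,0,0.006]}
    - {}
    - {}

```text
time: 3.35
position: [0.6467, 0.036, 0.0623]
tool_rot: [1.0, -0.017, 0.001, 0.0]
ft_force: [0.3, -0.3, 1.0]
grip_width: 0.0003
grip_force: 0.0
```

Emit:
drive_effector:
  motion:
    - {"xyz": [0,0.008,0]}
    - {"xyz": [0,0.01,0]}
    - {"xyz": [0,0.008,0]}
    - {"xyz": [0,0.005,0]}
    - {"xyz": [0,0.003,0]}
    - {}
    - {}

```text
time: 3.93
position: [0.6451, 0.0024, 0.0616]
tool_rot: [1.0, -0.017, 0.0, -0.0]
ft_force: [-1.3, 0.2, -0.5]
grip_width: 0.0004
grip_force: 0.0
```

Emit:
drive_effector:
  motion:
    - {"xyz": [0,0.004,0]}
    - {"xyz": [0.001,0.004,0],"twist": 0.05}
    - {"xyz": [0.001,0.004,0],"twist": 0.05}
    - {"xyz": [0.001,0.004,0],"twist": 0.05}
    - {"xyz": [0.001,0.004,0],"twist": 0.05}
    - {"xyz": [0.001,0.004,0],"twist": 0.05}
    - {"xyz": [0.001,0.004,0],"twist": 0.05}
    - {"xyz": [0.001,0.004,0],"twist": 0.05}

```text
time: 4.6
position: [0.6462, -0.0292, 0.0614]
tool_rot: [0.982, -0.191, -0.001, -0.0]
ft_force: [-0.1, 1.4, 0.5]
grip_width: 0.0003
grip_force: 0.5
```

Emit:
drive_effector:
  motion:
    - {"xyz": [0.001,0.004,0],"twist": 0.05}
    - {"xyz": [0.001,0.004,0],"twist": 0.05}
    - {"xyz": [0.001,0.004,0],"twist": 0.05}
    - {"xyz": [0.001,0.004,0],"twist": 0.05}
    - {}
    - {}

```text
time: 5.1
position: [0.6432, -0.046, 0.0615]
tool_rot: [0.958, -0.287, -0.0, -0.0]
ft_force: [-0.4, -0.2, 0.2]
grip_width: 0.0008
grip_force: 0.0
```

```bash
python3 - <<'E'
from h import *
np.set_printoptions(precision=4,suppress=True)
c=viewer.camera('scene'); 
for a,ce,s in blobs(c,*C['red'],(240,178,386,284),15): 
    p=on_plane(c,ce,.063); v=p[:2]-[.567,-.020]; print(a,ce,p,np.hypot(*v),np.arctan2(v[1],v[0])+.033)
cv2.imwrite('pics/s2.png',cv2.resize(c['img'][130:300,220:420,::-1],None,fx=3,fy=3))
E
```

```text
43 [307.6512 186.5814] [0.4663 0.0703 0.063 ] 0.13528272098743654 2.443621937567036
67 [317.3284 231.8806] [ 0.6229 -0.0716  0.063 ] 0.07608959357332172 -0.7129987665241904
87 [353.6782 226.4828] [0.6894 0.0135 0.063 ] 0.12685716102335487 0.30010597267601047
```

View pics/s2.png

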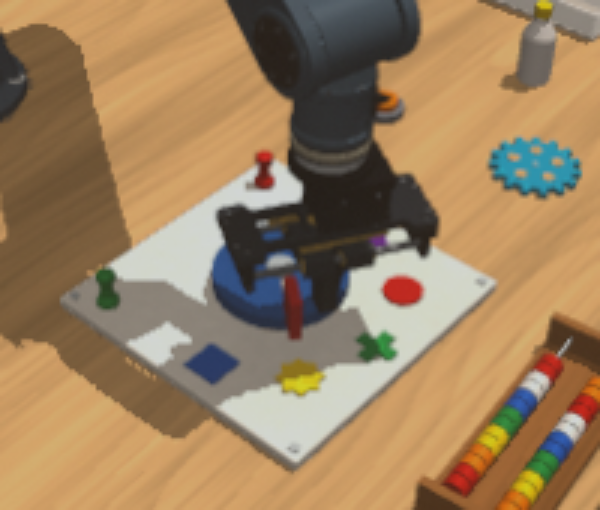

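The tab now points at the star, at about −0.71 rad (tab at (295,305) in the crop, star at (300,378)). Next I back off, rise, and check from above.

Emit:
drive_effector:
  motion:
    - {"xyz": [0,-0.008,0]}
    - {"xyz": [0,-0.012,0]}
    - {"xyz": [0,-0.01,0]}
    - {"xyz": [0,0,-0.015],"twist": -0.1}
    - {"xyz": [0,0,-0.03],"twist": -0.12}
    - {"xyz": [0,0,-0.03],"twist": -0.12}
    - {"xyz": [0,0,-0.02],"twist": -0.12}
    - {"xyz": [0,0,-0.01],"twist": -0.12}
    - {}
    - {}

```text
time: 5.98
position: [0.6604, -0.02, 0.1671]
tool_rot: [1.0, -0.002, 0.001, 0.0]
ft_force: [-0.6, 0.8, -1.5]
grip_width: 0.0005
grip_force: 0.0
```

Emit:
drive_effector:
  motion:
    - {"xyz": [-0.01,-0.02,0]}
    - {"xyz": [-0.02,-0.03,0]}
    - {"xyz": [-0.02,-0.03,0]}
    - {"xyz": [-0.02,-0.03,0]}
    - {"xyz": [-0.02,-0.03,0]}
    - {"xyz": [-0.02,-0.03,0]}
    - {"xyz": [-0.01,-0.02,0]}
    - {}
    - {}

```text
time: 6.73
position: [0.539, 0.1707, 0.1653]
tool_rot: [1.0, -0.001, -0.001, 0.0]
ft_force: [0.0, -0.5, -0.6]
grip_width: 0.0002
grip_force: 0.0
```

```bash
python3 - <<'E'
from h import *
np.set_printoptions(precision=4,suppress=True)
s=viewer.camera('scene'); t=viewer.camera('top');w=viewer.camera('wrist')
print(status.get_obs()['position'])
for a,ce,_ in blobs(s,*C['red'],(240,178,386,284),15):
    p=on_plane(s,ce,.063); v=p[:2]-[.567,-.020]; print('tab',a,ce,np.hypot(*v),np.arctan2(v[1],v[0])+.033)
for a,ce,b in blobs(s,*C['orange'],(335,155,360,172),10): print('s',a,ce,b,on_plane(s,ce,.022))
for a,ce,b in blobs(t,(8,120,100),(20,255,255),(222,236,236,251),10): print('t',a,ce,b,on_plane(t,ce,.022))
A=cv2.resize(t['img'][140:270,200:380,::-1],None,fx=3,fy=3)
B=cv2.resize(w['img'][:,:,::-1],None,fx=.4,fy=.4)
o=np.zeros((590,540,3),np.uint8);o[:390]=A;o[400:560,:256]=B
cv2.imwrite('pics/m3.png',o)
E
```

```text
[0.5411 0.1686 0.1659]
tab 42 [307.5952 186.6905] 0.13474100433067865 2.4455261715165513
tab 70 [317.2143 231.1286] 0.07300196429613022 -0.7115946454537789
tab 87 [353.6782 226.4828] 0.12685716102335487 0.30010597267601047
s 37 [347.6486 162.5946] [344 160   8   6] [0.4517 0.3138 0.022 ]
```

View pics/m3.png

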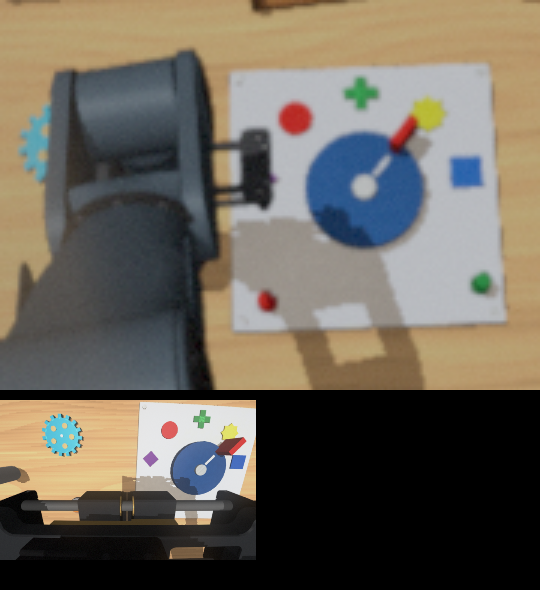

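The dial rests on the star: seen from above, the tab (403,133) lines up with the star (429,113). Now I locate the button in the first top picture.

```bash
python3 - <<'E'
from h import *
np.set_printoptions(precision=4,suppress=True)
t=viewer.camera('top'); t['img']=cv2.imread('pics/top1.png')[:,:,::-1].copy()
h=cv2.cvtColor(t['img'],cv2.COLOR_RGB2HSV)
print(h[243,218:240].tolist())
for sat in (150,170,185,200):
  for a,ce,b in blobs(t,(5,sat,100),(22,255,255),(219,234,238,253),8): print(sat,a,ce,b,on_plane(t,ce,.022)[:2])
E
```

```text
[[17, 103, 179], [17, 100, 176], [15, 54, 161], [15, 42, 159], [19, 129, 176], [19, 142, 179], [19, 146, 178], [20, 142, 180], [19, 140, 180], [20, 146, 178], [20, 145, 179], [19, 143, 180], [19, 151, 176], [16, 145, 157], [15, 63, 126], [15, 18, 144], [12, 30, 129], [16, 93, 115], [17, 104, 147], [17, 98, 179], [19, 101, 179], [18, 102, 180]]
```

```bash
python3 - <<'E'
from h import *
np.set_printoptions(precision=4,suppress=True)
t=viewer.camera('top'); t['img']=cv2.imread('pics/top1.png')[:,:,::-1].copy()
for a,ce,b in blobs(t,(10,115,100),(24,255,255),(219,234,238,253),8): print(a,ce,b,on_plane(t,ce,.022)[:2])
E
```

```text
73 [226.6712 242.3973] [222 238  10  10] [0.4516 0.3196]
```

Emit:
drive_effector:
  motion:
    - {"xyz": [-0.01,-0.017,0]}
    - {"xyz": [-0.02,-0.033,0]}
    - {"xyz": [-0.02,-0.033,0]}
    - {"xyz": [-0.02,-0.033,0]}
    - {"xyz": [-0.018,-0.031,0]}
    - {"xyz": [0,0,0.01]}
    - {"xyz": [0,0,0.025]}
    - {"xyz": [0,0,0.025]}
    - {"xyz": [0,0,0.025]}
    - {"xyz": [0,0,0.015]}
    - {"xyz": [0,0,0.01]}
    - {}
    - {}
    - {}

```text
time: 8.15
position: [0.454, 0.3166, 0.0574]
tool_rot: [1.0, -0.002, 0.001, -0.0]
ft_force: [-0.1, -0.3, 0.1]
grip_width: 0.0008
grip_force: 0.0
```

```bash
python3 - <<'E'
from h import *
print(np.mean([status.get_obs()['position']],0))
w=viewer.camera('scene'); cv2.imwrite('pics/w4.png',cv2.resize(w['img'][90:220,260:440,::-1],None,fx=4,fy=4))
E
```

```text
[0.45402928 0.31659097 0.05737379]
```

View pics/w4.png

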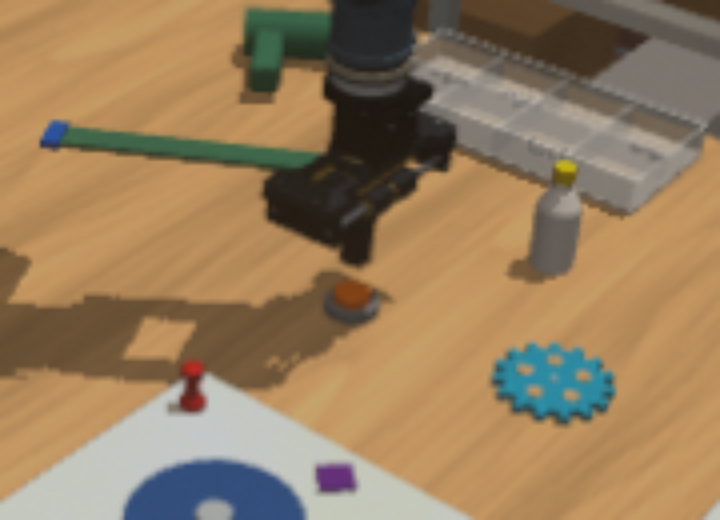

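The fingertips (355,262) are right above the orange button (352,295), with the glue and the cog well clear.

Emit:
drive_effector:
  motion:
    - {"xyz": [-0.002,0,0.008]}
    - {"xyz": [0,0,0.012]}
    - {"xyz": [0,0,0.008]}
    - {"xyz": [0,0,0.004]}
    - {"xyz": [0,0,0.002]}
    - {"xyz": [0,0,0.002]}
    - {}
    - {}

```text
time: 8.87
position: [0.4504, 0.3165, 0.0208]
tool_rot: [1.0, -0.002, -0.0, 0.0]
ft_force: [-1.5, -0.8, 2.3]
grip_width: 0.0006
grip_force: 1.1
```

Emit:
drive_effector:
  motion:
    - {"xyz": [0,0,0.002]}
    - {"xyz": [0,0,0.002]}
    - {"xyz": [0,0,0.001]}
    - {}
    - {}

```text
time: 9.28
position: [0.4508, 0.3167, 0.0163]
tool_rot: [1.0, -0.002, 0.0, -0.0]
ft_force: [-1.9, -1.8, 9.2]
grip_width: 0.0009
grip_force: 4.3
```

Emit:
drive_effector:
  motion:
    - {"xyz": [0,0,0.001]}
    - {"xyz": [0,0,0.001]}
    - {}
    - {}

```text
time: 9.62
position: [0.4508, 0.3167, 0.0161]
tool_rot: [1.0, -0.001, 0.0, -0.0]
ft_force: [-5.0, -2.8, 22.6]
grip_width: 0.0008
grip_force: 10.7
```

The height stopped changing while the force rose to 22 N, so the button is fully down. Now I release it and rise straight up.

Emit:
drive_effector:
  motion:
    - {"xyz": [0,0,-0.005]}
    - {"xyz": [0,0,-0.01]}
    - {"xyz": [0,0,-0.025]}
    - {"xyz": [0,0,-0.03]}
    - {"xyz": [0,0,-0.03]}
    - {"xyz": [0,0,-0.03]}
    - {"xyz": [0,0,-0.03]}
    - {"xyz": [0,0,-0.02]}
    - {"xyz": [0,0,-0.01]}
    - {}
    - {}
    - {}
    - {}
    - {}

```text
time: 10.78
position: [0.4501, 0.3162, 0.2019]
tool_rot: [1.0, -0.002, -0.001, 0.001]
ft_force: [0.8, 0.8, 0.1]
grip_width: 0.0006
grip_force: 0.0
```

```bash
python3 - <<'E'
from h import *
s=viewer.camera('scene'); 
for a,ce,_ in blobs(s,*C['red'],(240,178,386,284),15):
    p=on_plane(s,ce,.063); v=p[:2]-[.567,-.020]; print('tab',a,ce,np.hypot(*v),np.arctan2(v[1],v[0])+.033)
for a,ce,b in blobs(s,*C['orange'],(335,155,360,172),10): print('btn',a,ce,b)
cv2.imwrite('pics/f.png',s['img'][:,:,::-1])
E
```

```text
tab 23 [307.73913043 181.95652174] 0.15965761703918457 2.4209209874912085
tab 22 [307.5        189.63636364] 0.11964563832826317 2.465645843138612
tab 69 [317.20289855 231.23188406] 0.07341715137384298 -0.7128392557442178
tab 87 [353.67816092 226.48275862] 0.12685716102335487 0.30010597267601047
btn 30 [348.3        162.86666667] [345 160   7   6]
```

View pics/f.png

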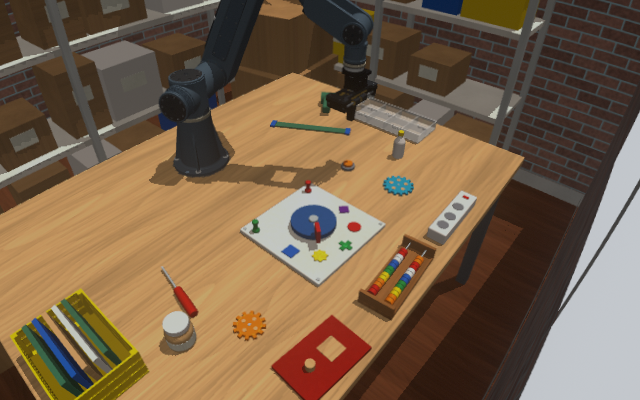

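The tab (317,231) points at the star (320,255), the button (348,163) is back up, everything else is where it was, and the arm is clear.

```bash
python3 -c "from rig import robot, viewer, status, job; print(job.hand_in())"
```

```text
the job is handed in; nothing more can be done
None
```

The dial is clicked in on the yellow star, the test button was then pressed fully down and let go, and I handed the job in at about 11 s with the arm clear and nothing else disturbed.

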